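Turn the sample carousel to the red-lidded jar

ROBOT

A 7-joint arm with a two-finger parallel gripper is mounted at the origin on the work surface. World frame = base frame: x ahead of the robot, y to its left, z up, the work surface at z = 0. Lengths are in m, angles in rad, forces in N, time in s.
With the tool pointing down it reaches from about 0.35 to 0.775 m from the base axis. Payload 3.1 kg.
Tool frame: the origin (TCP) lies between the finger pads; the fingertips stand 11 mm ahead of it and the grasp point (between the pads) lies 8 mm behind it (arm.nose_length is the z of the fingertips in the tool frame, in m); z points along the fingers, y is the direction in which the jaws open and shut (so a half turn about z gives the same grasp; the last joint's range is limited). The gripper opens to 85 mm and grips with 20 to 120 N. Pads are 22 mm wide; open, the fingers measure 114 mm over their backs; the gripper's body (76 mm by 85 mm) begins 54 mm behind the grasp point. The pads swing forward as they close: fully open they stand 13 mm farther back than shut.
Start: joints at [1.141, 0.311, 0.014, 1.512, -0.004, 1.319, -0.027], TCP at [0.208, -0.509, 0.242] pointing down, gripper open.
Joint ranges: [-2.7, 2.7], [-0.3, 1.91], [-1.27, 1.3], [0.12, 2.57], [-1.44, 4.58], [0.2, 2.03], [-3.05, 3.05]. Speed limits (rad/s): [2.79, 2.79, 3.14, 3.14, 3.14, 3.14, 3.14].

INTERFACE

Orientations are given as a 3x3 rotation matrix whose columns are the frame's x, y, z axes.
In Python, from station import arm, imaging gives the robot as it stands.
- The arm moves only by the shell command python3 -m pendant 'ROWS' [FORCE]. ROWS is JSON, a list of rows, each an object with "claw": the opening in per cent of the stroke, from 0 (shut) to 100 (fully open); "dp": the shift along the tool's x, y, z in m, a list of three; "turn": the turn about the tool's z in rad. A call has 1 to 20 rows; each row is the pose to reach, as a shift and turn from the pose commanded when the call began, along the tool's axes at that moment; what a row does not reach only later rows make up. A row lasts 1/10 s, in which the tool goes at most 50 mm and 8.59 degrees, less where a joint would pass 70% of its speed; a pose out of reach is approached as far as the arm can. A call with a gripper value outside its range is refused whole. The fingers move at their own pace and stop on an object; FORCE is the grip in N (left out, the last holds). Time passes only in rows, so rows that repeat a pose let the fingers close. It gives the time, the measured TCP pose, the force and the opening at its end, in the units of the state.
- arm.read_state(): the state, without advancing time (a new reading comes with each control period).
- imaging.snapshot(name): name is "scene" or "top" or "wrist"; returns the picture (400x640x3 uint8, red, green, blue); there is no depth.
- imaging.calibration(name): a dict with "K" (3x3 intrinsics, pixels), "R" (3x3) and "t" (3): a world point X has camera coordinates R X + t. Camera axes: x right, y down, z forward; pixel columns grow to the right and rows downward; lengths in m; the calibration is good to about 2 mm. A picture is of the moment at which its call begins: read the wrist's pose just before it. calibration takes no time and is no camera call; for the wrist camera it gives the pose at the moment of the call.
- arm.sign_off(): hands the job in, once; it reports no verdict.
The state is a dict: "t": time; "joints": joint angles; "dq": joint speeds; "tau": joint torques, N m; "eef_pos": TCP position; "ee_rot": TCP orientation; "wrist_force": force on the tool from outside, world axes, zero at the start; "moment": the same for the moment, N m; "finger_gap": finger opening in m.
Only numpy, scipy, OpenCV 4.12 (cv2) and the standard library are available. Lean on these libraries where they do the work, as an engineer would, in place of code of your own. Each camera call takes 0.05 s, during which the arm holds its last target.

TASK

By pushing the rim of the white sample carousel (its edge, or the upright steel posts along it) with a fingertip, gently turn it either way until the jar with the red lid stands at the front, squarely in line with the red pointer on the plinth, then take the hand away. Push only the carousel: do not touch, pick up or tip any of the jars, and leave the bottle, the cup and the balance alone.

Things in the scene. Friction and masses are not known exactly. Their poses are not given: they have to be found in the camera images.
- carousel (a joint): Turn of the carousel since the start (rad, 0 at the start, grows counter-clockwise seen from above). A white disc, 260 mm across and 14 mm thick, its upper face 34 mm above the bench, free to turn many times either way about its vertical axis against a light drag (under 1.5 N at the rim); it stays where it is left, coasting only a few degrees after a slow push. Five round grey collars (52 mm across, 8 mm high) hold one jar each, 72 degrees apart, centres 68 mm from the axis.
- hub (a point): Centre of the carousel's upper face, on its axis, 34 mm above the bench. Its z axis is up; its x and y axes turn with the carousel.
- post0 (a point): Centre of the top of rim post 0: upright steel pin fixed to the carousel near its rim, 12 mm across, 34 mm tall (top 68 mm above the bench), 117 mm from the axis. Five posts, 72 degrees apart, each midway between two jars; the numbers go counter-clockwise.
- post1 (a point): Centre of the top of rim post 1: upright steel pin fixed to the carousel near its rim, 12 mm across, 34 mm tall (top 68 mm above the bench), 117 mm from the axis. Five posts, 72 degrees apart, each midway between two jars; the numbers go counter-clockwise.
- post2 (a point): Centre of the top of rim post 2: upright steel pin fixed to the carousel near its rim, 12 mm across, 34 mm tall (top 68 mm above the bench), 117 mm from the axis. Five posts, 72 degrees apart, each midway between two jars; the numbers go counter-clockwise.
- post3 (a point): Centre of the top of rim post 3: upright steel pin fixed to the carousel near its rim, 12 mm across, 34 mm tall (top 68 mm above the bench), 117 mm from the axis. Five posts, 72 degrees apart, each midway between two jars; the numbers go counter-clockwise.
- post4 (a point): Centre of the top of rim post 4: upright steel pin fixed to the carousel near its rim, 12 mm across, 34 mm tall (top 68 mm above the bench), 117 mm from the axis. Five posts, 72 degrees apart, each midway between two jars; the numbers go counter-clockwise.
- pointer (a point): Centre of the top of the red pointer, 14 mm above the bench, 34 mm wide, fixed to the grey plinth under the carousel; it sticks out beyond the rim from 130 to 173 mm from the axis, on the side towards the robot, and marks the front. It does not turn with the carousel.
- front_spot (a point): The place, fixed to the plinth, where the centre of the red-lidded jar's underside belongs: 68 mm from the axis towards the pointer, 34 mm above the bench.
- jar_red: Closed sample jar with a red lid, 41 mm across, 54 mm tall (top 88 mm above the bench), brown sample inside, about 90 g, standing loose in one of the five collars with about 1.5 mm of play and riding on the carousel. Origin: centre of its underside. Which jar stands in which collar varies.
- jar_blue: Closed sample jar with a blue lid, 41 mm across, 54 mm tall (top 88 mm above the bench), brown sample inside, about 90 g, standing loose in one of the five collars with about 1.5 mm of play and riding on the carousel. Origin: centre of its underside. Which jar stands in which collar varies.
- jar_white: Closed sample jar with a white lid, 41 mm across, 54 mm tall (top 88 mm above the bench), brown sample inside, about 90 g, standing loose in one of the five collars with about 1.5 mm of play and riding on the carousel. Origin: centre of its underside. Which jar stands in which collar varies.
- jar_green: Closed sample jar with a green lid, 41 mm across, 54 mm tall (top 88 mm above the bench), brown sample inside, about 90 g, standing loose in one of the five collars with about 1.5 mm of play and riding on the carousel. Origin: centre of its underside. Which jar stands in which collar varies.
- jar_black: Closed sample jar with a black lid, 41 mm across, 54 mm tall (top 88 mm above the bench), brown sample inside, about 90 g, standing loose in one of the five collars with about 1.5 mm of play and riding on the carousel. Origin: centre of its underside. Which jar stands in which collar varies.
- wash_bottle: White plastic bottle with a blue cap, 64 mm across, 170 mm tall, loose on the bench left of the carousel. Origin: centre of its underside.
- cup: Empty pale plastic cup, 70 mm across the mouth, 80 mm tall, loose on the bench left of the carousel. Origin: centre of its underside.
- balance: White laboratory balance with a clear draught shield, 280 (x) by 200 (y) mm, 175 mm tall, fixed on the bench right of the carousel. Origin: centre of its underside.
Mind the look-alikes: they are no part of the job. Of the things like the jar_white, leave any that is yellow; of the rest the smaller one is meant. Of the things like the jar_blue, leave any that is pink; of the rest the smaller one is meant.

How it is judged:
At the end, for the whole second after the job is handed in: The centre of the red-lidded jar is within 10 mm (about 8 degrees of turn) of its place at the front, the carousel is at rest, all five jars stand upright in their collars, and the bottle and cup are within 15 mm of where they began (horizontal distance between jar_red and front_spot below 0.01 m and velocity of joint carousel between -0.03 and 0.03 rad/s and height (world z) of jar_red between 0.03 and 0.038 m and angle between each of jar_red, jar_blue, jar_white, jar_green, jar_black's own z axis and vertical below 0.1 rad and height (world z) of jar_blue between 0.03 and 0.038 m and height (world z) of jar_white between 0.03 and 0.038 m and height (world z) of jar_green between 0.03 and 0.038 m and height (world z) of jar_black between 0.03 and 0.038 m and distance of each of wash_bottle, cup from where it was at the start of the episode below 0.015 m); the robot touches nothing.
It fails at once if a jar is touched by the robot (more than 0.5 N) (contact force between any of the fingers, the arm and jar_red above 0.5 N or contact force between any of the fingers, the arm and jar_blue above 0.5 N or contact force between any of the fingers, the arm and jar_white above 0.5 N or contact force between any of the fingers, the arm and jar_green above 0.5 N or contact force between any of the fingers, the arm and jar_black above 0.5 N).
It fails at once if a jar is lifted more than 8 mm, or tipped (height (world z) of any of jar_red, jar_blue, jar_white, jar_green, jar_black above 0.042 m or angle between any of jar_red, jar_blue, jar_white, jar_green, jar_black's own z axis and vertical above 0.2 rad).
It fails at once if the carousel is flung round (faster than 2.5 rad/s) (velocity of joint carousel above 2.5 rad/s or velocity of joint carousel below -2.5 rad/s).
It fails at once if the bottle or the cup is moved more than 15 mm, or tipped (distance of any of wash_bottle, cup from where it was at the start of the episode above 0.015 m or angle between any of wash_bottle, cup's own z axis and vertical above 0.2 rad).
It fails at once if the balance is leant on or knocked (more than 2 N) (contact force between any of the fingers, the arm and balance above 2 N).
It also fails if it takes over 64 s, if anything falls off the work surface, if the arm or the gripper's body presses on something with over 40 N, if the wrist force passes 120 N, or if a joint passes its speed limit or range.

## Working session

There is one attempt and no reset: what is moved stays moved. The work goes in short steps, Python scripts to look and compute and a shell command to move; the robot and the scene stay as the last step left them, time stands still between calls to the robot, and variables do not carry over. Pictures are saved under pics/ and viewed, and the job is handed in when it is done.

```bash
mkdir -p pics
python3 - <<'E'
from station import arm, imaging
import cv2,numpy as np
s=arm.read_state(); print(s['t'],s['eef_pos'],np.round(s['ee_rot'],3),s['finger_gap'],arm.nose_length)
for n in ['scene','top']:
    im=imaging.snapshot(n); cv2.imwrite(f'pics/{n}0.png',im[:,:,::-1])
    c=imaging.calibration(n); print(n,np.round(c['K'],1),np.round(c['R'],3),c['t'])
E
```

```text
0.0 [ 0.20771356 -0.50851238  0.24124274] [[ 0.926  0.378 -0.001]
 [ 0.378 -0.926  0.002]
 [-0.    -0.002 -1.   ]] 0.08543947868126522 0.011
scene [[367.7   0.  322.8]
 [  0.  367.7 200.6]
 [  0.    0.    1. ]] [[ 0.108  0.994 -0.002]
 [ 0.754 -0.083 -0.652]
 [-0.648  0.069 -0.758]] [-0.0532318  -0.39997281  1.52329408]
top [[379.7   0.  317.4]
 [  0.  379.7 197.2]
 [  0.    0.    1. ]] [[ 0.021 -1.     0.005]
 [-0.996 -0.022 -0.092]
 [ 0.092 -0.003 -0.996]] [-0.0463704   0.59505192  1.28493189]
```

View pics/scene0.png

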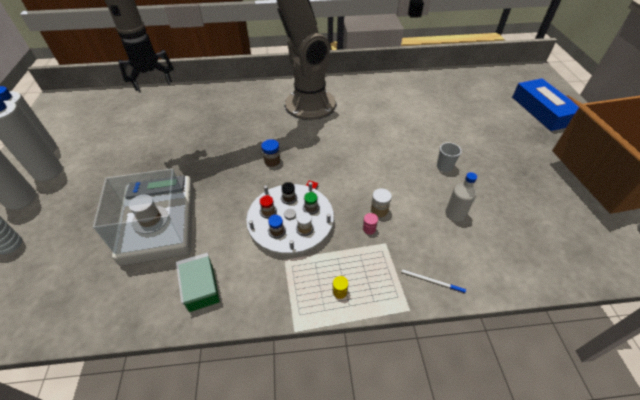

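View pics/top0.png

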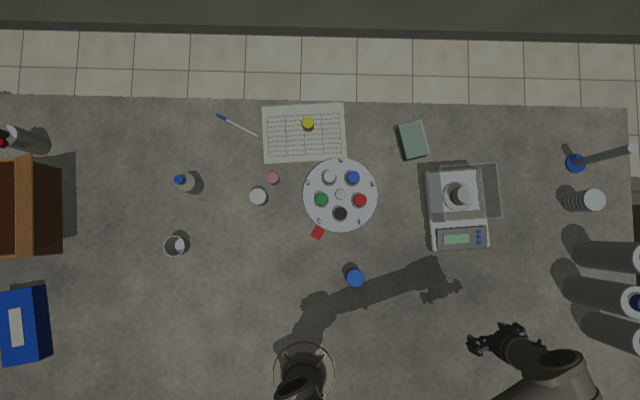

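```bash
cat > h.py <<'E'
import numpy as np,cv2
from station import arm, imaging
def ray(c,uv,z):
    K,R,t=map(np.array,(c['K'],c['R'],c['t'])); o=-R.T@t
    d=R.T@np.linalg.inv(K)@np.array([uv[0],uv[1],1.]); return (o+d*(z-o[2])/d[2])
def proj(c,X):
    p=np.array(c['R'])@X+np.array(c['t']); p=np.array(c['K'])@p; return p[:2]/p[2]
def blobs(im,kind,amin=15):
    h=cv2.cvtColor(im,cv2.COLOR_RGB2HSV); H,S,V=cv2.split(h)
    m={'red':((H<8)|(H>172))&(S>150)&(V>60),'blue':(H>100)&(H<125)&(S>130)&(V>60),'green':(H>50)&(H<80)&(S>130)&(V>40)}[kind].astype(np.uint8)
    n,l,st,ce=cv2.connectedComponentsWithStats(m)
    return [(np.round(ce[i],1),st[i,4]) for i in range(1,n) if st[i,4]>=amin]
E
python3 - <<'E'
from h import *
im=cv2.imread('pics/top0.png')[:,:,::-1].copy(); c=imaging.calibration('top')
for k in ['red','blue','green']:
    for ce,a in blobs(im,k): print(k,ce,a,np.round(ray(c,ce,0.088 if 1 else 0)[:2],3),np.round(ray(c,ce,.014)[:2],3))
im2=cv2.resize(im[140:300,260:460],None,fx=4,fy=4,interpolation=cv2.INTER_CUBIC);im2=cv2.convertScaleAbs(im2,alpha=1.6); cv2.imwrite('pics/topz.png',cv2.resize(im2[:600],(800,600))[:,:,::-1])
# disc
g=cv2.cvtColor(im,cv2.COLOR_RGB2HSV);m=((g[:,:,1]<40)&(g[:,:,2]>130)).astype(np.uint8)
m[:, :295]=0;m[:,385:]=0;m[:150]=0;m[240:]=0
cs,_=cv2.findContours(m,0,1);k=max(cs,key=cv2.contourArea);print(cv2.fitEllipse(cv2.convexHull(k)),cv2.contourArea(k)); e=cv2.fitEllipse(cv2.convexHull(k))
print(ray(c,e[0],.034))
E
```

```text
red [  1.  141.6] 20 [0.753 1.024] [0.77  1.086]
red [360.  199.5] 101 [ 0.586 -0.174] [ 0.592 -0.182]
red [317.6 232.4] 103 [ 0.475 -0.036] [ 0.475 -0.037]
blue [221.  116.5] 22 [0.855 0.296] [0.878 0.316]
blue [574.  163.4] 199 [ 0.722 -0.886] [ 0.737 -0.937]
blue [353.  176.7] 105 [ 0.661 -0.15 ] [ 0.672 -0.157]
blue [178.1 179. ] 66 [0.641 0.428] [0.65  0.456]
blue [354.8 277.8] 248 [ 0.331 -0.16 ] [ 0.323 -0.168]
blue [ 18.  327.7] 2140 [0.152 0.911] [0.133 0.967]
blue [638.5 303.5] 21 [ 0.269 -1.076] [ 0.256 -1.138]
green [320.9 198.4] 94 [ 0.587 -0.045] [ 0.593 -0.046]
((333.8215026855469, 186.77122497558594), (74.76820373535156, 96.91328430175781), 140.01809692382812) 4378.0
[ 0.63262501 -0.08927138  0.034     ]
```

View pics/topz.png

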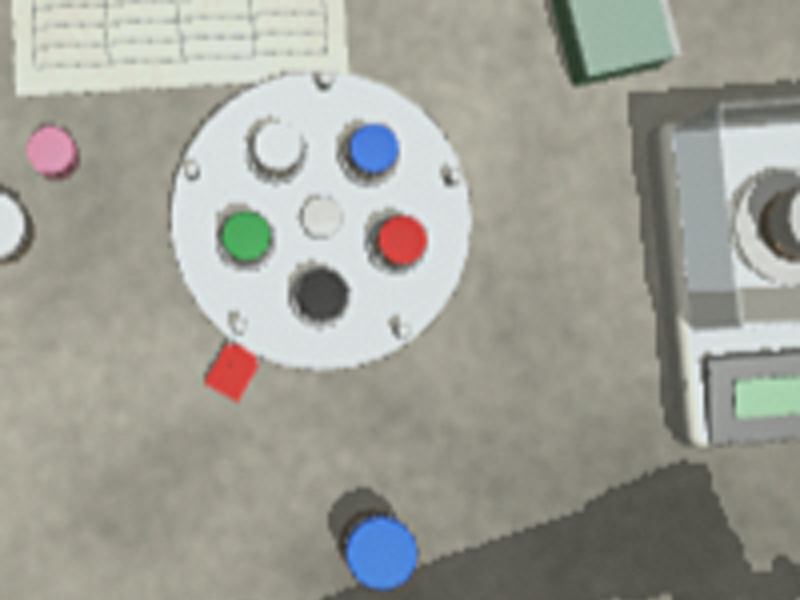

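Run:
```python
from h import *
c=imaging.calibration('top')
# order ccw starting at red: red, blue, white, green, black
px=[(360,199.5),(353,176.7),(329.7,176.4),(320.9,198.4),(340,213.2)]
P=np.array([ray(c,p,.088)[:2] for p in px]); ctr=P.mean(0)
d=(P-ctr); a=np.degrees(np.arctan2(d[:,1],d[:,0])); print(ctr,np.hypot(*d.T),a)
ph=np.mean([(a[i]-a[0]+180-72*i+180)%360-360*0 for i in range(5)])
z=np.angle(np.sum([(d[i]@[1,1j])*np.exp(-2j*np.pi*i/5) for i in range(5)]),deg=True);print('red phase',z)
print('disc', ray(c,(340.25,195.1),.034))
pt=ray(c,(317.6,232.4),.014)[:2]; v=pt-ctr; print('pointer',pt,np.hypot(*v),np.degrees(np.arctan2(v[1],v[0])))
im=cv2.imread('pics/top0.png')
Z=6;x0,y0=290,150
big=cv2.convertScaleAbs(cv2.resize(im[y0:y0+95,x0:x0+100],None,fx=Z,fy=Z,interpolation=cv2.INTER_CUBIC),alpha=1.5)
for k in range(5):
    t=np.radians(z+36+72*k); X=np.r_[ctr+.117*np.array([np.cos(t),np.sin(t)]),.068]; q=proj(c,X); print(k,X)
    cv2.circle(big,tuple(int((q[j]-[x0,y0][j]+.5)*Z) for j in (0,1)),9,(0,255,255),1)
cv2.imwrite('pics/big.png',big)
# balance and big jar
print('bal left edge',ray(c,(425,165),.175),ray(c,(432,250),.05))
cs=imaging.calibration('scene'); print('bigjar scene px',proj(cs,np.array([.33,-.16,.09])))
```

```text
[ 0.60657183 -0.10995075] [0.06722028 0.06752499 0.06552596 0.06806146 0.06746431] [-108.06563328  -36.1721045    34.80020785  107.10535582  178.88482314]
red phase -108.68725074811921
disc [ 0.60424745 -0.11190446  0.034     ]
pointer [ 0.47474626 -0.03678136] 0.15077048565030868 150.96766361509754
0 [ 0.64138954 -0.22165002  0.068     ]
1 [ 0.72356341 -0.11135411  0.068     ]
2 [0.64405889 0.0008812  0.068     ]
3 [ 0.51274852 -0.04004948  0.068     ]
4 [ 0.51109877 -0.17758134  0.068     ]
bal left edge [ 0.68955944 -0.36388201  0.175     ] [ 0.42413066 -0.4220346   0.05      ]
bigjar scene px [269.88433928 141.79666829]
```

View pics/big.png

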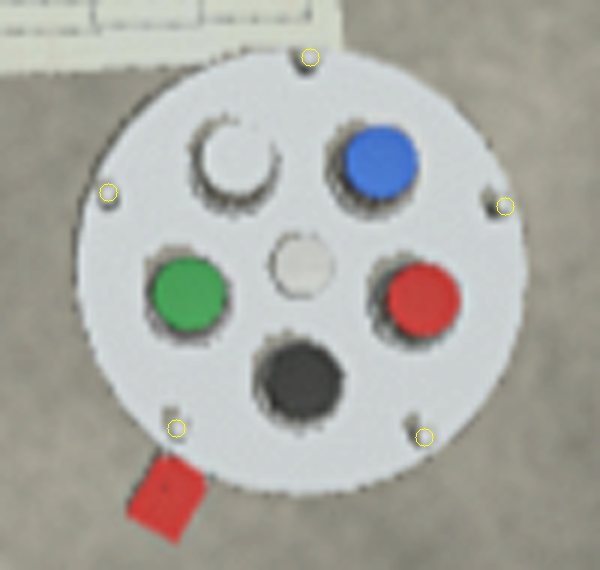

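```bash
python3 -m pendant '[{"claw":60,"dp":[0.035,-0.015,0],"turn":-0.02},{"claw":60,"dp":[0.07,-0.03,0],"turn":-0.05},{"claw":60,"dp":[0.105,-0.05,0],"turn":-0.08},{"claw":60,"dp":[0.14,-0.065,0],"turn":-0.1},{"claw":60,"dp":[0.175,-0.085,0],"turn":-0.12},{"claw":60,"dp":[0.21,-0.1,0],"turn":-0.14},{"claw":60,"dp":[0.245,-0.115,0],"turn":-0.16},{"claw":60,"dp":[0.28,-0.13,0],"turn":-0.18},{"claw":60,"dp":[0.315,-0.15,0],"turn":-0.2},{"claw":60,"dp":[0.35,-0.165,0],"turn":-0.22},{"claw":60,"dp":[0.38,-0.18,0],"turn":-0.24},{"claw":60,"dp":[0.406,-0.192,0],"turn":-0.24},{"claw":60,"dp":[0.406,-0.192,0],"turn":-0.24},{"claw":60,"dp":[0.406,-0.192,0],"turn":-0.24}]'
python3 - <<'E'
from h import *
s=arm.read_state();print(s['t'],s['eef_pos'],np.round(s['ee_rot'],3),s['joints'])
c=imaging.calibration('wrist'); im=imaging.snapshot('wrist');cv2.imwrite('pics/w1.png',im[:,:,::-1])
np.savez('w1.npz',**{k:np.array(v) for k,v in c.items()}); print(c)
ctr=np.array([.6054,-.111])
for k in range(5):
    t=np.radians(-108.7+36+72*k); print(k,proj(c,np.r_[ctr+.117*np.array([np.cos(t),np.sin(t)]),.068]))
E
```

```text
t: 1.5
eef_pos: [0.511, -0.1775, 0.2416]
ee_rot: [[0.808, 0.589, -0.002], [0.589, -0.808, -0.0], [-0.001, -0.001, -1.0]]
wrist_force: [0.2, -1.0, -0.7]
finger_gap: 0.0512
1.5 [ 0.51100334 -0.17745986  0.24163559] [[ 0.808  0.589 -0.002]
 [ 0.589 -0.808 -0.   ]
 [-0.001 -0.001 -1.   ]] [ 0.52630694  0.310529   -0.29285698  1.52668551  0.09164049  1.31942087
 -0.71757964]
{'K': array([[319.23958869,   0.        , 321.25700565],
       [  0.        , 319.23958869, 198.5425899 ],
       [  0.        ,   0.        ,   1.        ]]), 'R': array([[ 0.5897304 , -0.80759907, -0.00134009],
       [-0.77495128, -0.5663556 ,  0.28052069],
       [-0.22730722, -0.16439308, -0.95984704]]), 't': array([-0.44368114,  0.25943658,  0.46570299])}
0 [445.68639091  98.3711595 ]
1 [412.80302022 -74.22291326]
2 [240.31205627 -77.12665877]
3 [201.75101013  94.63536042]
4 [322.46019159 182.79006834]
```

View pics/w1.png

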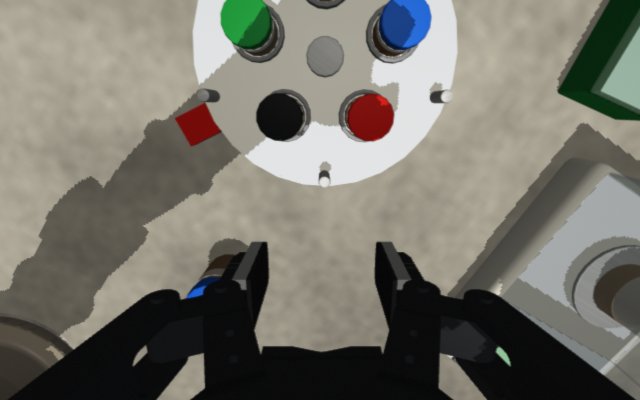

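```bash
python3 -m pendant '[{"claw":50,"dp":[-0.004,0,0.03],"turn":0},{"claw":50,"dp":[-0.004,0,0.06],"turn":0},{"claw":50,"dp":[-0.004,0,0.09],"turn":0},{"claw":50,"dp":[-0.004,0,0.115],"turn":0},{"claw":50,"dp":[-0.004,0,0.135],"turn":0},{"claw":50,"dp":[-0.004,0,0.15],"turn":0},{"claw":50,"dp":[-0.004,0,0.165],"turn":0},{"claw":50,"dp":[-0.004,0,0.175],"turn":0},{"claw":50,"dp":[-0.004,0,0.18],"turn":0},{"claw":50,"dp":[-0.004,0,0.18],"turn":0},{"claw":50,"dp":[-0.004,0,0.18],"turn":0}]'
python3 - <<'E'
from h import *
im=imaging.snapshot('wrist');cv2.imwrite('pics/w2.png',im[:,:,::-1])
E
```

```text
t: 2.65
eef_pos: [0.5083, -0.1807, 0.0629]
ee_rot: [[0.81, 0.587, 0.001], [0.587, -0.81, -0.001], [0.0, 0.001, -1.0]]
wrist_force: [-1.0, -0.1, 0.9]
finger_gap: 0.043
```

View pics/w2.png

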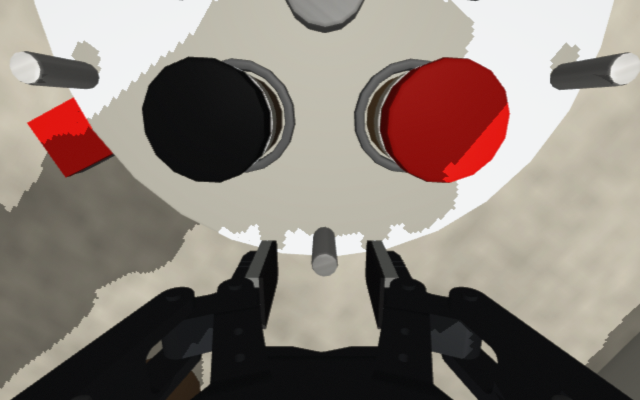

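Run:
```python
from h import *
s=arm.read_state();p=s['eef_pos'][:2];R=np.array(s['ee_rot']);c=np.array([.6054,-.111])-p
print('centre in tool',c@R[:2,0],c@R[:2,1])
r=np.hypot(*c)
for a in range(2,37,2):
    t=np.radians(a);print(a,[round(r*(1-np.cos(t)),4),round(-r*np.sin(t),4)],round(t,3))
```

```text
centre in tool 0.11922341465664417 0.0005153431454695247
2 [np.float64(0.0001), np.float64(-0.0042)] 0.035
4 [np.float64(0.0003), np.float64(-0.0083)] 0.07
6 [np.float64(0.0007), np.float64(-0.0125)] 0.105
8 [np.float64(0.0012), np.float64(-0.0166)] 0.14
10 [np.float64(0.0018), np.float64(-0.0207)] 0.175
12 [np.float64(0.0026), np.float64(-0.0248)] 0.209
14 [np.float64(0.0035), np.float64(-0.0288)] 0.244
16 [np.float64(0.0046), np.float64(-0.0329)] 0.279
18 [np.float64(0.0058), np.float64(-0.0368)] 0.314
20 [np.float64(0.0072), np.float64(-0.0408)] 0.349
22 [np.float64(0.0087), np.float64(-0.0447)] 0.384
24 [np.float64(0.0103), np.float64(-0.0485)] 0.419
26 [np.float64(0.0121), np.float64(-0.0523)] 0.454
28 [np.float64(0.014), np.float64(-0.056)] 0.489
30 [np.float64(0.016), np.float64(-0.0596)] 0.524
32 [np.float64(0.0181), np.float64(-0.0632)] 0.559
34 [np.float64(0.0204), np.float64(-0.0667)] 0.593
36 [np.float64(0.0228), np.float64(-0.0701)] 0.628
```

```bash
python3 -m pendant '[{"claw":25,"dp":[0,0,0],"turn":0},{"claw":25,"dp":[0,0,0],"turn":0},{"claw":25,"dp":[0,0,0],"turn":0},{"claw":25,"dp":[0,0,0],"turn":0},{"claw":25,"dp":[0,-0.002,0],"turn":0.017},{"claw":25,"dp":[0.0001,-0.0042,0],"turn":0.035},{"claw":25,"dp":[0.0002,-0.0062,0],"turn":0.052},{"claw":25,"dp":[0.0003,-0.0083,0],"turn":0.07},{"claw":25,"dp":[0.0005,-0.0104,0],"turn":0.087},{"claw":25,"dp":[0.0007,-0.0125,0],"turn":0.105},{"claw":25,"dp":[0.0012,-0.0166,0],"turn":0.14},{"claw":25,"dp":[0.0018,-0.0207,0],"turn":0.175},{"claw":25,"dp":[0.0026,-0.0248,0],"turn":0.209},{"claw":25,"dp":[0.0035,-0.0288,0],"turn":0.244},{"claw":25,"dp":[0.0046,-0.0329,0],"turn":0.279},{"claw":25,"dp":[0.0058,-0.0368,0],"turn":0.314},{"claw":25,"dp":[0.0072,-0.0408,0],"turn":0.349},{"claw":25,"dp":[0.0087,-0.0447,0],"turn":0.384},{"claw":25,"dp":[0.0103,-0.0485,0],"turn":0.419},{"claw":25,"dp":[0.0112,-0.0504,0],"turn":0.436}]'
python3 - <<'E'
from h import *
s=arm.read_state();p=s['eef_pos'][:2];R=np.array(s['ee_rot']);c=np.array([.6054,-.111])-p
print('centre in tool',c@R[:2,0],c@R[:2,1],s['joints'])
im=imaging.snapshot('wrist');cv2.imwrite('pics/w3.png',im[:,:,::-1])
E
```

```text
t: 4.7
eef_pos: [0.4875, -0.1323, 0.0624]
ee_rot: [[0.982, 0.19, 0.0], [0.19, -0.982, 0.0], [0.0, -0.0, -1.0]]
wrist_force: [-0.2, 0.5, -0.2]
finger_gap: 0.0214
centre in tool 0.11980268091897153 0.0014934326380789892 [ 0.37936122  0.41020096 -0.18750804  1.86303094  0.09663206  0.87688234
 -1.23455299]
```

View pics/w3.png

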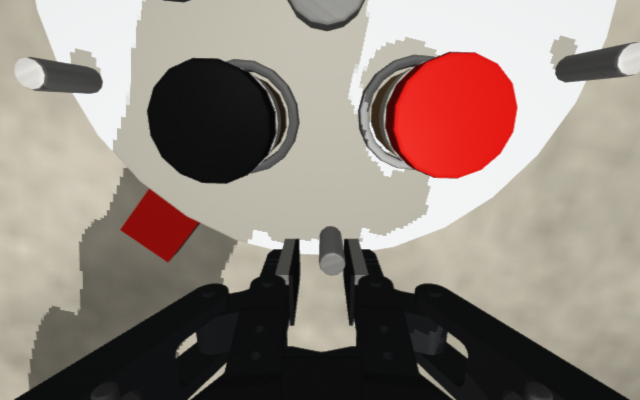

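```bash
python3 -m pendant '[{"claw":25,"dp":[0.0001,-0.0042,0],"turn":0.035},{"claw":25,"dp":[0.0003,-0.0083,0],"turn":0.07},{"claw":25,"dp":[0.0007,-0.0125,0],"turn":0.105},{"claw":25,"dp":[0.0012,-0.0166,0],"turn":0.14},{"claw":25,"dp":[0.0018,-0.0207,0],"turn":0.175},{"claw":25,"dp":[0.0026,-0.0248,0],"turn":0.209},{"claw":25,"dp":[0.0035,-0.0288,0],"turn":0.244},{"claw":25,"dp":[0.0046,-0.0329,0],"turn":0.279},{"claw":25,"dp":[0.0058,-0.0368,0],"turn":0.314},{"claw":25,"dp":[0.0072,-0.0408,0],"turn":0.349},{"claw":25,"dp":[0.0087,-0.0447,0],"turn":0.384},{"claw":25,"dp":[0.0103,-0.0485,0],"turn":0.419},{"claw":25,"dp":[0.0121,-0.0523,0],"turn":0.454},{"claw":25,"dp":[0.014,-0.056,0],"turn":0.489},{"claw":25,"dp":[0.016,-0.0596,0],"turn":0.524},{"claw":25,"dp":[0.0181,-0.0632,0],"turn":0.559},{"claw":25,"dp":[0.0204,-0.0667,0],"turn":0.593},{"claw":25,"dp":[0.0216,-0.0684,0],"turn":0.611},{"claw":25,"dp":[0.0228,-0.0701,0],"turn":0.628},{"claw":25,"dp":[0.0228,-0.0701,0],"turn":0.628}]'
python3 - <<'E'
from h import *
s=arm.read_state();p=s['eef_pos'][:2];R=np.array(s['ee_rot']);c=np.array([.6054,-.111])-p
print('centre in tool',c@R[:2,0],c@R[:2,1],s['joints'],np.degrees(np.arctan2(-c[1],-c[0])))
im=imaging.snapshot('wrist');cv2.imwrite('pics/w4.png',im[:,:,::-1])
E
```

```text
t: 6.75
eef_pos: [0.4964, -0.0594, 0.0622]
ee_rot: [[0.906, -0.422, -0.0], [-0.422, -0.906, 0.0], [-0.0, -0.0, -1.0]]
wrist_force: [0.2, -0.1, -0.2]
finger_gap: 0.0217
centre in tool 0.12054359183541309 0.00075722533657478 [ 0.145855    0.39539904 -0.07632857  1.87987859  0.03826616  0.86794957
 -1.95606696] 154.6638752914934
```

View pics/w4.png

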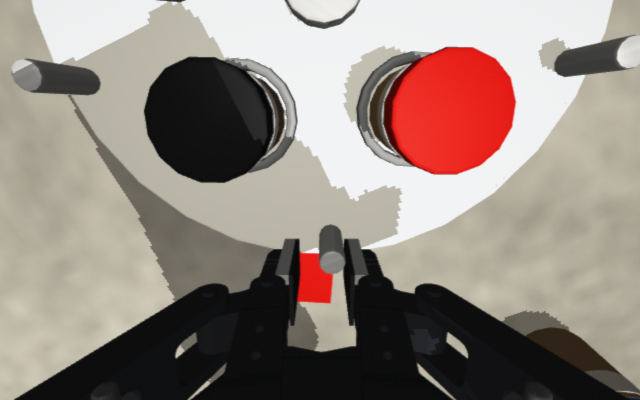

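```bash
python3 -m pendant '[{"claw":25,"dp":[0.0003,-0.0042,0],"turn":0.03},{"claw":25,"dp":[0.0006,-0.0083,0],"turn":0.06},{"claw":25,"dp":[0.001,-0.0125,0],"turn":0.09},{"claw":25,"dp":[0.0016,-0.0166,0],"turn":0.12},{"claw":25,"dp":[0.0023,-0.0207,0],"turn":0.15},{"claw":25,"dp":[0.0032,-0.0248,0],"turn":0.18},{"claw":25,"dp":[0.0041,-0.0288,0],"turn":0.21},{"claw":25,"dp":[0.0053,-0.0329,0],"turn":0.24},{"claw":25,"dp":[0.0066,-0.0368,0],"turn":0.27},{"claw":25,"dp":[0.0081,-0.0408,0],"turn":0.3},{"claw":25,"dp":[0.0097,-0.0447,0],"turn":0.33},{"claw":25,"dp":[0.0113,-0.0485,0],"turn":0.36},{"claw":25,"dp":[0.0131,-0.0523,0],"turn":0.39},{"claw":25,"dp":[0.015,-0.056,0],"turn":0.42},{"claw":25,"dp":[0.017,-0.0596,0],"turn":0.45},{"claw":25,"dp":[0.0191,-0.0632,0],"turn":0.48},{"claw":25,"dp":[0.0202,-0.065,0],"turn":0.5},{"claw":25,"dp":[0.0214,-0.0667,0],"turn":0.52},{"claw":25,"dp":[0.0214,-0.0667,0],"turn":0.52}]'
python3 - <<'E'
from h import *
s=arm.read_state();p=s['eef_pos'][:2];R=np.array(s['ee_rot']);c=np.array([.6054,-.111])-p
print('centre in tool',c@R[:2,0],c@R[:2,1],s['joints'],np.degrees(np.arctan2(-c[1],-c[0])))
c=imaging.calibration('wrist');im=imaging.snapshot('wrist');cv2.imwrite('pics/w5.png',im[:,:,::-1])
for ce,a in blobs(im,'red',300): print(ce,a,ray(c,ce,.088),ray(c,ce,.014))
c=imaging.calibration('top');im=imaging.snapshot('top');cv2.imwrite('pics/t5.png',im[:,:,::-1])
for ce,a in blobs(im,'red',20): print(ce,a,ray(c,ce,.088),ray(c,ce,.014))
E
```

```text
t: 8.7
eef_pos: [0.5441, -0.0081, 0.0622]
ee_rot: [[0.577, -0.817, -0.0], [-0.817, -0.577, 0.0], [-0.0, 0.0, -1.0]]
wrist_force: [-0.4, 0.7, 0.0]
finger_gap: 0.0215
centre in tool 0.1193909632212635 0.009216665252672961 [-0.03694261  0.4675396   0.02734428  1.76297014 -0.01569884  0.91139815
 -2.52989428] 120.80026131561128
[460.7 123.1] 12643 [ 0.54495624 -0.08665124  0.088     ] [ 0.51700984 -0.10186286  0.014     ]
[444.7 257.5] 2624 [ 0.51726001 -0.04747663  0.088     ] [ 0.4700234  -0.03540342  0.014     ]
[  1.  141.6] 20 [0.75313198 1.02391507 0.088     ] [0.76965033 1.08649228 0.014     ]
[333.  211.6] 107 [ 0.54388127 -0.08555025  0.088     ] [ 0.54797707 -0.08883848  0.014     ]
```

View pics/w5.png

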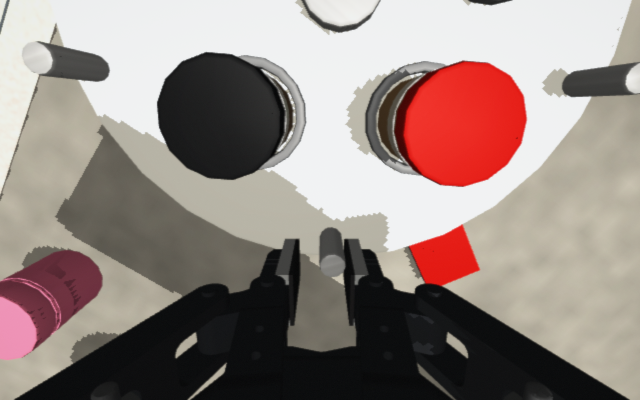

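```bash
python3 -m pendant '[{"claw":25,"dp":[0.0002,-0.002,0],"turn":0.01},{"claw":25,"dp":[0.0004,-0.004,0],"turn":0.025},{"claw":25,"dp":[0.0007,-0.006,0],"turn":0.04},{"claw":25,"dp":[0.001,-0.008,0],"turn":0.055},{"claw":25,"dp":[0.0013,-0.01,0],"turn":0.07},{"claw":25,"dp":[0.0016,-0.012,0],"turn":0.08},{"claw":25,"dp":[0.0019,-0.0135,0],"turn":0.09},{"claw":25,"dp":[0.0021,-0.0145,0],"turn":0.1},{"claw":25,"dp":[0.0022,-0.0155,0],"turn":0.1},{"claw":25,"dp":[0.0022,-0.0155,0],"turn":0.1},{"claw":25,"dp":[0.0022,-0.0155,0],"turn":0.1},{"claw":25,"dp":[0.0022,-0.0155,0],"turn":0.1}]'
python3 - <<'E'
from h import *
c=imaging.calibration('wrist');im=imaging.snapshot('wrist');cv2.imwrite('pics/w6.png',im[:,:,::-1])
for ce,a in blobs(im,'red',300):
  for z in (.088,.014):
    X=ray(c,ce,z)[:2];v=X-[.6054,-.111];print(ce,z,X,np.degrees(np.arctan2(v[1],v[0])))
c=imaging.calibration('top');im=imaging.snapshot('top')
for ce,a in blobs(im,'red',40): X=ray(c,ce,.088)[:2];v=X-[.6054,-.111];print(ce,X,np.degrees(np.arctan2(v[1],v[0])))
E
```

```text
t: 10.0
eef_pos: [0.5582, -0.0012, 0.0624]
ee_rot: [[0.492, -0.871, 0.001], [-0.871, -0.492, -0.0], [0.0, -0.001, -1.0]]
wrist_force: [0.5, -0.1, -0.6]
finger_gap: 0.021
[465.2 128.7] 0.088 [ 0.54871059 -0.07870258] 150.3287150711832
[465.2 128.7] 0.014 [ 0.51781515 -0.09056209] 166.86507857527224
[474.2 248.4] 0.088 [ 0.52017953 -0.04586579] 142.60923369805428
[474.2 248.4] 0.014 [ 0.46945671 -0.03490569] 150.76206260916166
[330.6 210.4] [ 0.54765705 -0.07759225] 149.94805224526115
```

View pics/w6.png

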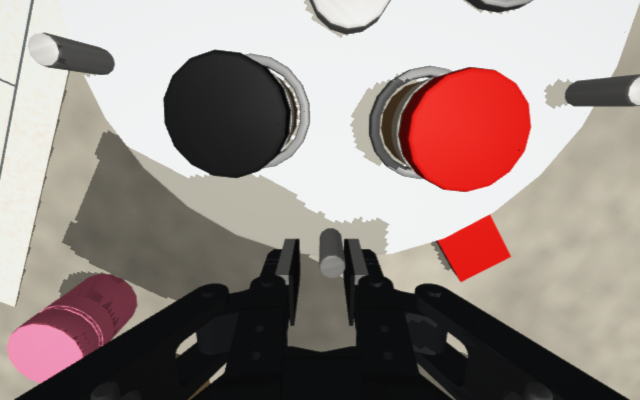

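```bash
python3 -m pendant '[{"claw":45,"dp":[0,0,0],"turn":0},{"claw":45,"dp":[0,0,0],"turn":0},{"claw":45,"dp":[0,0,0],"turn":0},{"claw":45,"dp":[0,0,-0.01],"turn":0},{"claw":45,"dp":[0,0,-0.03],"turn":0},{"claw":45,"dp":[0,0,-0.06],"turn":0},{"claw":45,"dp":[0,0,-0.09],"turn":0},{"claw":45,"dp":[0,0,-0.12],"turn":0},{"claw":45,"dp":[0,0,-0.15],"turn":0},{"claw":45,"dp":[-0.04,0,-0.18],"turn":0},{"claw":45,"dp":[-0.08,0,-0.18],"turn":0},{"claw":45,"dp":[-0.1,0,-0.18],"turn":0},{"claw":45,"dp":[-0.1,0,-0.18],"turn":0},{"claw":45,"dp":[-0.1,0,-0.18],"turn":0},{"claw":45,"dp":[-0.1,0,-0.18],"turn":0}]'
python3 - <<'E'
from h import *
for n in ('wrist','top','scene'):
  c=imaging.calibration(n);im=imaging.snapshot(n);cv2.imwrite(f'pics/f_{n}.png',im[:,:,::-1])
  for ce,a in blobs(im,'red',30):
    for z in (.088,.014):
      X=ray(c,ce,z)[:2];v=X-[.6054,-.111];print(n,ce,a,z,X,np.degrees(np.arctan2(v[1],v[0])))
E
```

```text
t: 11.6
eef_pos: [0.5094, 0.0839, 0.2424]
ee_rot: [[0.49, -0.872, 0.001], [-0.872, -0.49, -0.001], [0.001, 0.0, -1.0]]
wrist_force: [0.8, 0.2, 0.6]
finger_gap: 0.0384
wrist [380.2   6.6] 567 0.088 [ 0.54045358 -0.0662234 ] 145.41610316358992
wrist [380.2   6.6] 567 0.014 [ 0.5394969  -0.08941479] 161.8648507622196
wrist [405.9  88.6] 1343 0.088 [ 0.48830249 -0.02463528] 143.58954431294373
wrist [405.9  88.6] 1343 0.014 [ 0.4738814  -0.03708942] 150.66496319111786
top [330.6 210.4] 105 0.088 [ 0.54765705 -0.07759225] 149.94805224526115
top [330.6 210.4] 105 0.014 [ 0.551977   -0.08040803] 150.20296530732938
top [317.5 232.5] 102 0.088 [ 0.47442189 -0.03609055] 150.23374900190404
top [317.5 232.5] 102 0.014 [ 0.47439411 -0.03644251] 150.3551223935065
scene [312.  183.8] 54 0.088 [ 0.53565563 -0.0369093 ] 133.26919333742651
scene [312.  183.8] 54 0.014 [ 0.46596556 -0.03249206] 150.61850865302807
scene [298.5 188.8] 119 0.088 [ 0.55161172 -0.07862392] 148.95554631757759
scene [298.5 188.8] 119 0.014 [ 0.48338639 -0.07803601] 164.8815316013783
```

View pics/f_wrist.png

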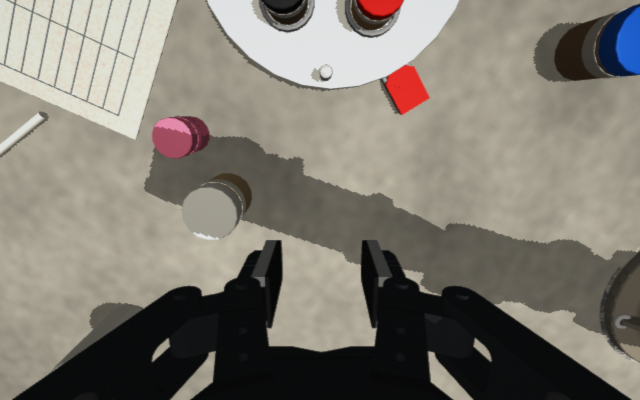

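View pics/f_scene.png

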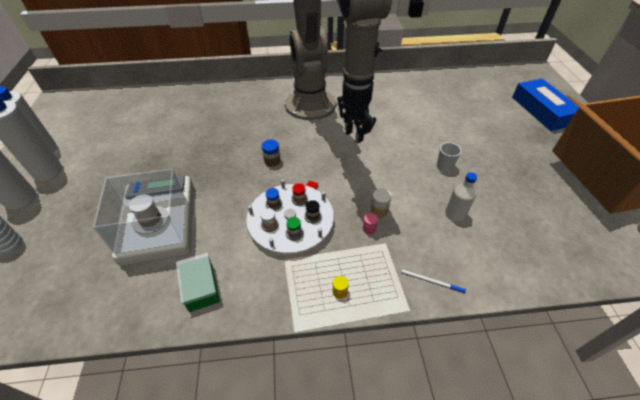

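The final scene picture shows the red jar (298,189) in line with the pointer (312,184). All five jars are upright and the hand is clear.

```bash
python3 -c "
from station import arm; arm.sign_off()"
```

```text
the job is handed in; nothing more can be done
```

I turned the carousel about 101° clockwise, so the red-lidded jar now stands at the front in line with the red pointer. The job was handed in at about 12 s of the 64 s allowed, and no verdict was reported.

**How:** I lowered the half-open fingers around the rim post between the red and black jars. I swept that post slowly round the axis, at about 0.35 rad/s at most, and made a small correction at the end. Then I opened the fingers, lifted straight up and backed off.

**Last checks:**
- **Alignment:** With the hand clear, the top camera put the red jar at 149.9° and the pointer at 150.4°. That difference is about 0.6 mm at the jar, against the 10 mm allowed. The scene camera gave 149.0° against 150.6°, about 2 mm.
- **At rest:** The red lid was at the same top-camera pixel (330.6, 210.4) before and after I took the hand away. I did not measure the carousel's speed directly.
- **Disagreement:** The final wrist picture cut off the red lid, so its lid reading of 145.4° is not valid. The wrist picture taken before lifting gave 150.3° against 150.8°.
- **Jars and surroundings:** In the last scene picture all five jars look upright in their collars, and the bottle, cup and balance look unmoved. I judged these by eye. The wrist force readings I saw stayed around 1 N.

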